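# Present the bowl's handle to the painter on the banding wheel

## Task

Push the arms of the banding wheel round slowly until the red handle of the freshly glazed bowl points straight at the yellow pointer, then push the wooden hand rest round until it is against its stop, in front of the handle. The glaze is wet, so do not touch the bowl, and do not lift it or shift it on the wheel; leave the other things on the table where they are.

Things in the scene. Friction and masses are not known exactly. Their poses are not given: they have to be found in the camera images.
- station: the decorating station: a dark wooden board (400 mm along its x, 420 mm along its y, 12 mm thick) fixed to the table, carrying the banding wheel, the yellow pointer and the hand rest. Origin: on the table surface exactly under the wheel's axis. Its x axis runs level from the wheel's axis to the yellow pointer, y is 90 degrees counter-clockwise from it, z up. Board: x -170..230, y -240..180 mm.
- hub (a point): point on the wheel's vertical axis at the top face of the wheel, 72 mm above the table (same axes as the station). The aluminium wheel disc is 180 mm across and 19 mm thick.
- wheel (a joint): turning angle of the banding wheel in rad, counter-clockwise positive seen from above, free both ways, light friction (about 0.08 N m): it stays where it is left. Its four arms stand at this angle + 0, 90, 180 and 270 degrees, measured from the station's x axis.
- ball (a point): centre of the black ball on the first arm, 158 mm from the wheel's axis, 62 mm above the table. Four equal level round steel arms (12 mm thick, centre line 62 mm above the table) stick out of the wheel's rim from 90 to 152 mm from the axis, each ending in a black ball 22 mm across. Under and between the arms all is free down to the board (12 mm).
- bowl: freshly glazed blue bowl, 100 mm across the rim, 38 mm high (rim 110 mm above the table), standing loose on the wheel's centre and turning with it. Origin: centre of its underside. One red loop handle sticks out along its +x axis.
- handle_end (a point): outermost point of the bowl's red handle, 82 mm from the bowl's axis and 30 mm above its underside.
- pointer_tip (a point): inner tip of the fixed yellow pointer, 185 mm from the wheel's axis along the station's x, 87 mm above the table. It sits on a yellow post 14 mm thick, 210 mm from the axis, 98 mm high in all.
- rest_pivot (a point): point on the hand rest's vertical hinge axis, at station x +110 mm, y -190 mm, at the mid height of the rest (166 mm above the table). Steel post 20 mm thick.
- rest_end (a point): middle of the free end of the hand rest, 210 mm from the hinge axis. The rest is a straight light wooden bar 20 mm wide and 22 mm high (155 to 177 mm above the table, a 3 mm cork strip on top) from the hinge axis to this point; it passes above the bowl with 45 mm to spare.
- rest (a joint): hand rest angle in rad, clockwise positive seen from above. 0: swung fully out, bar pointing along station direction 190 degrees (about -x). 1.745: against its stop, bar pointing along station +y, lying between the bowl's handle and the pointer. The bar's direction is 190 degrees minus this angle. Friction about 0.12 N m: it stays where it is left.
- colour_pot: small open yellow plastic colour pot, 48 mm across, 40 mm high, beside the station; bystander. Origin: centre of its underside.
- tile: terracotta test tile 70 x 70 x 8 mm lying flat on the table; bystander. Origin: centre of its underside.
- glaze_jar: white glaze jar with red lid, 76 mm across, 90 mm high; bystander. Origin: centre of its underside.
- squeeze_bottle: white squeeze bottle with blue cap, 50 mm across, 150 mm high; bystander. Origin: centre of its underside.
- brush_jar: glass jar 72 mm across, 100 mm high, with brushes standing in it to 205 mm; bystander. Origin: centre of its underside.
- mug: unglazed terracotta mug 80 mm across, 90 mm high; bystander. Origin: centre of its underside.
- brush: paint brush 160 mm long lying on the table beside the station; bystander. Origin: on the underside about mid-length; it lies along its x axis.

How it is judged (in metres and radians):
On the way, in this order (a step that is already met when the one before it is completed fails the run):
1. the bowl's handle points at the yellow pointer and the wheel is still, with the hand rest not yet at its stop (y of handle_end in the frame of station between -0.0115 and 0.0115 m and x of handle_end in the frame of station above 0.055 m and velocity of joint wheel between -0.1 and 0.1 rad/s and not (value of joint rest above 1.665 rad)), for 0.3 s.
2. the hand rest is against its stop (value of joint rest above 1.665 rad), for 0.2 s.
At the end, for the whole second after the job is handed in: The handle's end lies within 11.5 mm (about 8 degrees) to either side of the line from the wheel's axis to the yellow pointer, on the pointer's side; the wheel is still; the hand rest is within 0.08 rad of its stop; the bowl stands level and still within 15 mm of the wheel's centre (y of handle_end in the frame of station between -0.0115 and 0.0115 m and x of handle_end in the frame of station above 0.055 m and velocity of joint wheel between -0.1 and 0.1 rad/s and value of joint rest above 1.665 rad and horizontal distance between bowl and hub below 0.015 m and linear speed of bowl below 0.02 m/s and angle between bowl's own z axis and vertical below 0.1 rad); the robot touches nothing.
It fails at once if the robot touches the wet bowl (contact force between any of the fingers, the arm and bowl above 0.3 N).
It fails at once if the bowl is lifted, tipped or shifted on the wheel (15 mm) (z of bowl in the frame of station above 0.082 m or horizontal distance between bowl and hub above 0.015 m or angle between bowl's own z axis and vertical above 0.2 rad).
It fails at once if the wheel is spun fast (over 4 rad/s) (velocity of joint wheel above 4 rad/s or velocity of joint wheel below -4 rad/s).
It fails at once if another thing on the table is moved by more than 30 mm or knocked over (distance of any of colour_pot, brush, tile, glaze_jar, squeeze_bottle, brush_jar, mug from where it was at the start of the episode above 0.03 m or angle between any of colour_pot, tile, glaze_jar, squeeze_bottle, brush_jar, mug's own z axis and vertical above 0.5 rad).
It also fails if it takes over 72 s, if anything falls off the work surface, if the arm or the gripper's body presses on something with over 40 N, if the wrist force passes 120 N, or if a joint passes its speed limit or range.

## Robot

A 6-joint arm with a two-finger parallel gripper is mounted at the origin on the work surface. World frame = base frame: x ahead of the robot, y to its left, z up, the work surface at z = 0. Lengths are in m, angles in degrees, forces in N, time in s.
With the tool pointing down it reaches from about 0.25 to 0.775 m from the base axis. Payload 4 kg.
Tool frame: the origin (TCP) lies on the front face of the gripper's body, between the roots of the fingers; the fingertips stand 73 mm ahead of it and the grasp point (between the pads) lies 54 mm ahead of it (robot.pinch_z is the z of the grasp point in the tool frame, in m); z points along the fingers, y is the direction in which the jaws open and shut (so a half turn about z gives the same grasp; the last joint's range is limited). The gripper opens to 85 mm and grips with 20 to 120 N. Pads are 22 mm wide; open, the fingers measure 114 mm over their backs; the gripper's body (76 mm by 85 mm) begins 54 mm behind the grasp point. The pads swing forward as they close: fully open they stand 13 mm farther back than shut.
Start: joints at [70.525, 4.996, 78.535, -0, 96.463, -5.907], TCP at [0.129, 0.535, 0.304] pointing down, gripper open.
Joint ranges: [-177.83, 177.83], [-43.37, 116.18], [15.69, 146.23], [-61.86, 241.86], [9.47, 152.12], [-147.06, 147.06]. Speed limits (degrees/s): [159.86, 159.86, 180, 180, 180, 180].

## Interface

Orientations are given as a 3x3 rotation matrix whose columns are the frame's x, y, z axes.
In Python, from cell import robot, grab_frame, camera_params, job gives the robot as it stands. The module is installed in compiled form; this text tells all that it offers.
- The arm moves only by the tool servo_tool, never from a script. Its argument "deltas" is a list of rows, each a list of 5 numbers: the finger opening in cm, from 0 to 8.54, then the shift along the tool's x, y, z in cm, then the turn about the tool's z in rad. In form: [[gripper, dx, dy, dz, twist], ...]. A call has 1 to 5 rows; each row shifts and turns the pose as measured when the row begins, along the tool's axes as they then stand; what a row does not reach is not made up. A row lasts 1/12 s, in which the tool goes at most 41.7 mm and 7.16 degrees, less where a joint would pass 70% of its speed; a pose out of reach is approached as far as the arm can. A call with a gripper value outside its range is refused whole. The fingers move at their own pace and stop on an object; the grip force is fixed at half the most. Time passes only in rows, so rows that do not move let the fingers close. It gives the time, the measured TCP pose, the force and the opening at its end, in the units of the state.
- robot.read_state(): the state, without advancing time (a new reading comes with each control period).
- grab_frame(name): name is "side" or "top" or "wrist"; returns the picture (480x640x3 uint8, red, green, blue); there is no depth.
- camera_params(name): a dict with "fov_y" (degrees; the focal length in pixels is half the picture's height over the tangent of half this angle, whatever the lens; pixels are square), "cx", "cy" (the principal point, pixels), "R" (3x3) and "t" (3): a world point X has camera coordinates R X + t; the wrist camera has in their place "hand_eye" (4x4, takes a point from camera to tool coordinates, whose origin is the TCP and whose axes are the flange's). Camera axes: x right, y down, z forward; pixel columns grow to the right and rows downward; lengths in m; the calibration is good to about 2 mm. A picture is of the moment at which its call begins: read the wrist's pose just before it. camera_params takes no time and is no camera call.
- job.job_done(): hands the job in, once; it reports no verdict.
The state is a dict: "clock": time; "qpos": joint angles; "dq": joint speeds; "effort": joint torques, N m; "tcp_pos": TCP position; "eef_rot": TCP orientation; "contact_force": force on the tool from outside, world axes, zero at the start; "wrist_torque": the same for the moment, N m; "gripper_width": finger opening in m.
Only numpy, scipy, OpenCV 4.12 (cv2) and the standard library are available. Lean on these libraries where they do the work, as an engineer would, in place of code of your own. Each camera call takes 0.05 s, during which the arm holds its last target. There are 200 camera calls.

## Working session

There is one attempt and no reset: what is moved stays moved. The work goes in short steps, Python scripts to look and compute and a tool call to move; the robot and the scene stay as the last step left them, time stands still between calls to the robot, and variables do not carry over. Pictures are saved under pics/ and viewed, on a budget of 10 in all, crops included, one or two more only if the job needs it, and the job is handed in when it is done.

Besides the shell and the picture viewer there is one more tool, called after "Emit:" as name([rows], argument=value, ...), one row to a line, values as JSON. servo_tool: Moves the arm, as the interface text tells. Its arguments: {"type":"object","properties":{"deltas":{"type":"array"}},"required":["deltas"]}

```bash
mkdir -p pics; python3 - <<'E'
from cell import *
import cv2
for n in("top","side"):
    cv2.imwrite(f"pics/{n}0.png",grab_frame(n)[:,:,::-1]); p=camera_params(n); print(n,p)
print(robot.read_state())
E
```

```text
top {'fov_y': 45.48017389536292, 'cx': 312.28237576540585, 'cy': 238.78509383055496, 'R': array([[-1.44685432e-02, -9.99895323e-01,  6.74263559e-05],
       [-9.92689840e-01,  1.43561985e-02, -1.19836475e-01],
       [ 1.19822963e-01, -1.80079268e-03, -9.92793642e-01]]), 't': array([0.0052861 , 0.61068739, 1.44244605])}
side {'fov_y': 42.072182526019425, 'cx': 328.1576888583146, 'cy': 231.65471436475826, 'R': array([[-0.91363358, -0.40648424, -0.00665154],
       [-0.23767767,  0.54734671, -0.80244682],
       [ 0.32982269, -0.73156144, -0.59668656]]), 't': array([0.53624844, 0.21683601, 1.64304193])}
{'clock': 0.1, 'qpos': array([ 7.05256935e+01,  5.03692982e+00,  7.86176242e+01,  1.09457442e-03,
        9.64630720e+01, -5.90671039e+00]), 'dq': array([ 0.01721399, -0.10267689, -0.29668045,  0.05668961,  0.01549743,
       -0.00155672]), 'effort': array([ 1.73896824e-03, -3.53013003e+01, -3.14219320e+01, -1.98117918e-04,
        7.87234545e-03, -1.77458509e-05]), 'tcp_pos': array([0.12891832, 0.53436208, 0.30282279]), 'eef_rot': array([[-9.72094250e-01,  2.34589591e-01, -7.02320566e-04],
       [ 2.34590529e-01,  9.72092363e-01, -1.92918329e-03],
       [ 2.30154141e-04, -2.04010573e-03, -9.99997892e-01]]), 'contact_force': array([-0.43866435,  0.08303262,  0.76040138]), 'wrist_torque': array([-0.02706342, -0.00102649,  0.03129458]), 'gripper_width': 0.08556610454866785}
```

View pics/top0.png

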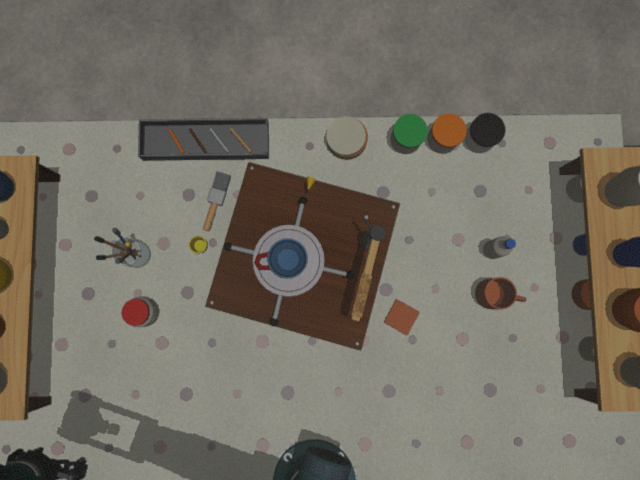

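View pics/side0.png

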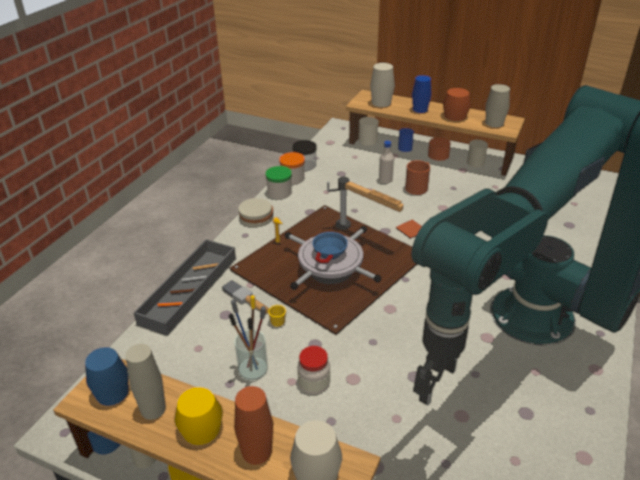

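Top view: wheel near (289,260), red handle to its left at (262,262), yellow pointer at (310,184), and the rest hinged at (377,233) with its end near (357,318). Next I'll look at an enlarged crop.

```bash
python3 - <<'E'
import cv2
i=cv2.imread("pics/top0.png")[155:355,200:410]
cv2.imwrite("pics/crop0.png",cv2.resize(i,None,fx=3,fy=3,interpolation=cv2.INTER_CUBIC))
E
cat > h.py <<'E'
import numpy as np
from cell import *
def px2w(n,u,v,z):
    p=camera_params(n); f=240/np.tan(np.radians(p['fov_y']/2))
    d=p['R'].T@np.array([(u-p['cx'])/f,(v-p['cy'])/f,1]); c=-p['R'].T@p['t']
    return (c+d*(z-c[2])/d[2])
def w2px(n,X):
    p=camera_params(n); f=240/np.tan(np.radians(p['fov_y']/2)); c=p['R']@np.array(X)+p['t']
    return f*c[0]/c[2]+p['cx'],f*c[1]/c[2]+p['cy']
E
```

```text
(no output)
```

View pics/crop0.png

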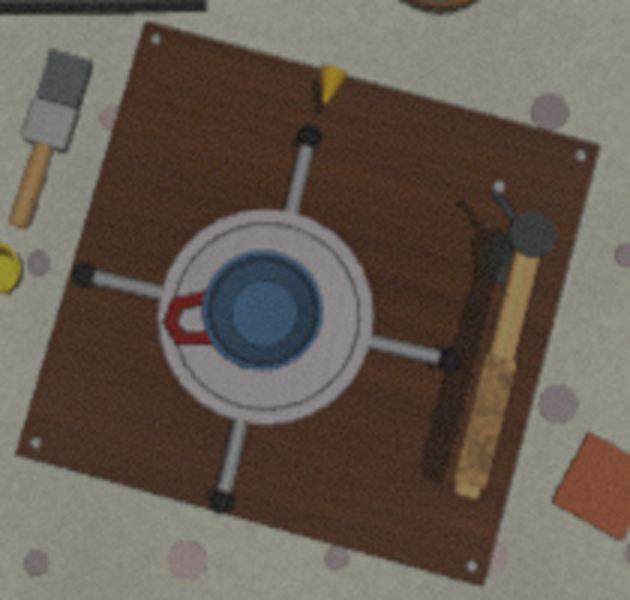

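```bash
cat >> h.py <<'E'
def crop(u,v,z): return px2w("top",200+(u-1)/3,155+(v-1)/3,z)
E
python3 - <<'E'
from h import *
np.set_printoptions(precision=4,suppress=True)
B=[crop(*p,.062) for p in[(308,136),(83,274),(221,500),(449,358)]]
C=[crop(*p,.012) for p in[(147,22),(600,146),(484,585),(17,455)]] # (230,180),(230,-240),(-170,-240),(-170,180)
L=np.array([(.23,.18),(.23,-.24),(-.17,-.24),(-.17,.18)])
W=np.array(C)[:,:2]
# rigid fit
lc=L-L.mean(0);wc=W-W.mean(0);th=np.arctan2((lc[:,0]*wc[:,1]-lc[:,1]*wc[:,0]).sum(),(lc*wc).sum())
R=np.array([[np.cos(th),-np.sin(th)],[np.sin(th),np.cos(th)]]);o=W.mean(0)-R@L.mean(0)
print("th",np.degrees(th),"o",o,"res",W-(L@R.T+o)); 
bc=np.mean(B,0);print("ballcentre",bc)
st=lambda X:R.T@(np.array(X)[:2]-bc[:2])
for b in B: s=st(b);print("ball",np.hypot(*s),np.degrees(np.arctan2(s[1],s[0])))
for n,p in dict(tip=(326,105,.087),bowl=(263,310,.11),handle=(165,320,.102),hinge=(533,234,.18),end=(467,492,.177)).items():
    X=crop(*p);s=st(X);print(n,X,"st",s,np.hypot(*s),np.degrees(np.arctan2(s[1],s[0])))
E
```

```text
th -16.369103072235415 o [0.5532 0.0569] res [[-0.002  -0.0015]
 [-0.0014  0.002 ]
 [ 0.0028  0.001 ]
 [ 0.0007 -0.0016]]
ballcentre [0.5547 0.0584 0.062 ]
ball 0.1579054791146013 2.4776618720311965
ball 0.1581899995542609 92.60902711120391
ball 0.1578244705826913 -177.65818756834688
ball 0.15856403781335615 -87.42071487939964
tip [0.7295 0.0047 0.087 ] st [ 0.1828 -0.0023] 0.18283863449784743 -0.7211835703350745
bowl [0.5554 0.0582 0.11  ] st [0.0007 0.    ] 0.0007377292567043852 2.506819720375936
handle [0.5491 0.1389 0.102 ] st [-0.0281  0.0756] 0.08067828285143665 110.3767599759969
hinge [ 0.6056 -0.1553  0.18  ] st [ 0.1091 -0.1907] 0.21971852914327497 -60.24181529134724
end [ 0.4075 -0.0995  0.177 ] st [-0.0968 -0.193 ] 0.2159371509414041 -116.62022009088408
```

```bash
cat >> h.py <<'E'
TH=np.radians(-16.6); RS=np.array([[np.cos(TH),-np.sin(TH)],[np.sin(TH),np.cos(TH)]]); O=np.array([.554,.058])
def here():
    s=robot.read_state(); X=s['tcp_pos']; return s,np.r_[RS.T@(X[:2]-O),X[2]]*1000
def plan(*wps):
    """tool-frame cm steps to successive station waypoints (mm, TCP z)"""
    s,p=here(); E=s['eef_rot']; print("now",p.round(1),"t",s['clock'],"F",s['contact_force'].round(1),"w",s['gripper_width'].round(4))
    for w in wps:
        w=np.array(w,float); d=(w-p)/10; print(w.round(),(E.T@np.r_[RS@d[:2],d[2]]).round(2)); p=w
def pol(r,a,z): return (r*np.cos(np.radians(a)),r*np.sin(np.radians(a)),z)
E
python3 -c "
from h import *
plan(pol(125,215,300),pol(125,215,118))"
```

```text
Traceback (most recent call last):
  File "h.py", line 16, in plan
    s,p=here(); E=s['eef_rot']; print("now",p.round(1),"t",s['clock'],"F",s['contact_force'].round(1),"w",s['gripper_width'].round(4))
                                                                                                          ^^^^^^^^^^^^^^^^^^^^^^^^
AttributeError: 'float' object has no attribute 'round'
```

```bash
sed -i "s/s\['gripper_width'\].round(4)/s['gripper_width']/" h.py
python3 -c "
from h import *
plan(pol(125,215,300),pol(125,215,118))"
```

```text
now [-543.5  335.1  302.8] t 0.1 F [-0.4  0.1  0.8] w 0.08556610454866785
[-102.  -72.  300.] [-41.89 -42.95   0.36]
[-102.  -72.  118.] [-0.    0.04 18.2 ]
```

Emit:
servo_tool([
  [0,-2.8,-2.9,0,0],
  [0,-2.8,-2.9,0,0],
  [0,-2.8,-2.9,0,0],
  [0,-2.8,-2.9,0,0],
  [0,-2.8,-2.9,0,0],
])

```text
clock: 0.52
tcp_pos: [0.2304, 0.3598, 0.2967]
eef_rot: [[-0.975, 0.221, -0.007], [0.221, 0.975, -0.009], [0.005, -0.01, -1.0]]
contact_force: [0.3, -0.2, 0.1]
gripper_width: 0.0255
```

Emit:
servo_tool([
  [0,-2.8,-2.9,0,0],
  [0,-2.8,-2.9,0,0],
  [0,-2.8,-2.9,0,0],
  [0,-2.8,-2.9,0,0],
  [0,-2.8,-2.9,0,0],
])

```text
clock: 0.93
tcp_pos: [0.3353, 0.1797, 0.2952]
eef_rot: [[-0.976, 0.216, -0.008], [0.216, 0.976, -0.01], [0.006, -0.012, -1.0]]
contact_force: [1.1, 1.0, -0.6]
gripper_width: 0.0005
```

```bash
python3 -c "
from h import *
plan(pol(125,215,300),pol(125,215,118))"
```

```text
now [-244.4   54.1  295.2] t 0.9333 F [ 1.1  1.  -0.6] w 0.0005287830132669367
[-102.  -72.  300.] [-13.26 -13.57  -0.4 ]
[-102.  -72.  118.] [-0.1   0.21 18.2 ]
```

Tracks well. Finish the approach and stop above.

Emit:
servo_tool([
  [0,-2.8,-2.9,0,0],
  [0,-2.8,-2.9,0,0],
  [0,-2.8,-2.9,0,0],
  [0,-2.8,-2.9,0,0],
  [0,-1.3,-1.3,0,0],
])

```text
clock: 1.35
tcp_pos: [0.4306, 0.0163, 0.2942]
eef_rot: [[-0.975, 0.221, -0.008], [0.221, 0.975, -0.011], [0.006, -0.012, -1.0]]
contact_force: [0.6, 0.2, 0.4]
gripper_width: 0.0003
```

Emit:
servo_tool([
  [0,0,0,0,0],
  [0,0,0,3,0],
  [0,0,0,3,0],
  [0,0,0,1,0],
  [0,0,0,0,0],
])

```text
clock: 1.77
tcp_pos: [0.4314, 0.0117, 0.2216]
eef_rot: [[-0.973, 0.231, -0.008], [0.231, 0.973, -0.01], [0.006, -0.012, -1.0]]
contact_force: [-0.0, 0.4, 0.2]
gripper_width: -0.0002
```

```bash
python3 -c "
from h import *
plan(pol(125,215,230),pol(125,215,118))
import cv2
s=robot.read_state();print(s['eef_rot'].round(3))
cv2.imwrite('pics/w1.png',grab_frame('wrist')[:,:,::-1])"
```

```text
now [-104.3  -79.4  221.6] t 1.7667 F [-0.   0.4  0.2] w -0.00015851060152456505
[-102.  -72.  230.] [-0.23  0.75 -0.85]
[-102.  -72.  118.] [-0.07  0.14 11.2 ]
[[-0.973  0.231 -0.008]
 [ 0.231  0.973 -0.01 ]
 [ 0.006 -0.012 -1.   ]]
```

View pics/w1.png

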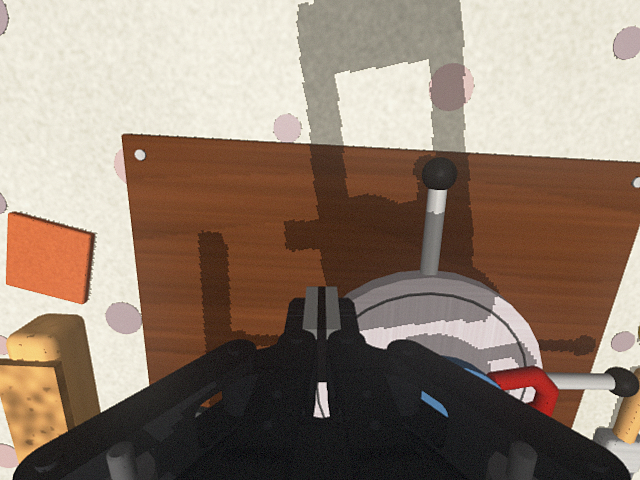

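Wrist view: closed fingertips at (320,300) sit clear over the board between two arms; the 182° arm is at (432,230), and bowl and handle are well to the right. Descend.

Emit:
servo_tool([
  [0,0,0.4,2.5,0],
  [0,0,0.3,2.5,0],
  [0,0,0,2.5,0],
  [0,0,0,2,0],
  [0,0,0,0.7,0],
])

```text
clock: 2.23
tcp_pos: [0.4386, 0.0206, 0.1287]
eef_rot: [[-0.974, 0.225, 0.013], [0.225, 0.974, -0.011], [-0.016, -0.008, -1.0]]
contact_force: [-0.6, -0.4, 0.7]
gripper_width: -0.0003
```

```bash
python3 -c "
from h import *
plan(*[pol(128,a,118) for a in range(208,75,-4)])"
```

```text
now [-100.   -68.8  128.7] t 2.2333 F [-0.6 -0.4  0.7] w -0.0002582427609426755
[-113.  -60.  118.] [1.27 0.96 1.05]
[-117.  -52.  118.] [ 0.34  0.83 -0.01]
[-120.  -44.  118.] [ 0.28  0.85 -0.01]
[-123.  -35.  118.] [ 0.22  0.87 -0.01]
[-125.  -27.  118.] [ 0.16  0.88 -0.01]
[-127.  -18.  118.] [ 0.1   0.89 -0.01]
[-128.   -9.  118.] [ 0.04  0.89 -0.01]
[-128.    0.  118.] [-0.02  0.89 -0.01]
[-128.    9.  118.] [-0.09  0.89 -0.01]
[-127.   18.  118.] [-0.15  0.88 -0.  ]
[-125.   27.  118.] [-0.21  0.87 -0.  ]
[-123.   35.  118.] [-0.27  0.85 -0.  ]
[-120.   44.  118.] [-0.33  0.83 -0.  ]
[-117.   52.  118.] [-0.39  0.81 -0.  ]
[-113.   60.  118.] [-0.44  0.78  0.  ]
[-109.   68.  118.] [-0.49  0.74  0.  ]
[-104.   75.  118.] [-0.54  0.71  0.  ]
[-98.  82. 118.] [-0.59  0.67  0.  ]
[-92.  89. 118.] [-0.64  0.63  0.  ]
[-86.  95. 118.] [-0.68  0.58  0.01]
[-79. 101. 118.] [-0.72  0.53  0.01]
[-72. 106. 118.] [-0.75  0.48  0.01]
[-64. 111. 118.] [-0.79  0.43  0.01]
[-56. 115. 118.] [-0.81  0.37  0.01]
[-48. 119. 118.] [-0.84  0.31  0.01]
[-40. 122. 118.] [-0.86  0.25  0.01]
[-31. 124. 118.] [-0.87  0.19  0.01]
[-22. 126. 118.] [-0.88  0.13  0.01]
[-13. 127. 118.] [-0.89  0.07  0.01]
[ -4. 128. 118.] [-0.89  0.01  0.01]
[  4. 128. 118.] [-0.89 -0.06  0.01]
[ 13. 127. 118.] [-0.89 -0.12  0.01]
[ 22. 126. 118.] [-0.88 -0.18  0.02]
[ 31. 124. 118.] [-0.86 -0.24  0.02]
```

Emit:
servo_tool([
  [0,0.8,0.5,0.6,0],
  [0,0.6,0.6,0.4,0],
  [0,0.2,0.7,0,0],
  [0,0.3,0.6,0,0],
  [0,0.2,0.6,0,0],
])

```text
clock: 2.65
tcp_pos: [0.4259, 0.0582, 0.1224]
eef_rot: [[-0.974, 0.225, 0.02], [0.225, 0.974, -0.011], [-0.022, -0.006, -1.0]]
contact_force: [0.8, -0.8, -0.2]
gripper_width: 0.0001
```

Emit:
servo_tool([
  [0,0.2,0.7,0,0],
  [0,0.1,0.7,0,0],
  [0,0.1,0.8,0,0],
  [0,0,0.8,0,0],
  [0,0,0.8,0,0],
])

```text
clock: 3.07
tcp_pos: [0.4323, 0.1003, 0.1255]
eef_rot: [[-0.974, 0.224, 0.027], [0.223, 0.975, -0.012], [-0.029, -0.006, -1.0]]
contact_force: [0.4, -1.2, 0.0]
gripper_width: -0.0003
```

```bash
python3 -c "
from h import *
s,p=here();a=int(np.degrees(np.arctan2(p[1],p[0]))%360);print(np.hypot(*p[:2]),a)
plan(*[pol(128,b,118) for b in range(a-4,a-24,-4)])"
```

```text
128.82326650584244 177
now [-128.7    5.8  125.5] t 3.0667 F [ 0.4 -1.2  0. ] w -0.0002924889105408474
[-127.   16.  118.] [-0.21  0.97  0.75]
[-126.   24.  118.] [-0.2   0.87  0.  ]
[-124.   33.  118.] [-0.26  0.86  0.  ]
[-121.   42.  118.] [-0.32  0.84  0.  ]
[-118.   50.  118.] [-0.37  0.81  0.01]
```

Emit:
servo_tool([
  [0,-0.2,0.9,0.4,0],
  [0,-0.2,0.9,0.4,0],
  [0,-0.2,0.9,0.2,0],
  [0,-0.3,0.8,0.1,0],
  [0,-0.3,0.8,0.1,0],
])

```text
clock: 3.48
tcp_pos: [0.4559, 0.1442, 0.1122]
eef_rot: [[-0.974, 0.223, 0.026], [0.223, 0.975, -0.012], [-0.029, -0.006, -1.0]]
contact_force: [-0.5, -1.3, -0.6]
gripper_width: -0.0
```

```bash
python3 -c "
from h import *
s,p=here();a=int(np.degrees(np.arctan2(p[1],p[0]))%360);print(np.hypot(*p[:2]),a)
plan(*[pol(128,b,120) for b in range(a-4,a-44,-4)])"
```

```text
130.65093157930679 155
now [-118.7   54.6  112.2] t 3.4833 F [-0.5 -1.3 -0.6] w -3.614475550807775e-05
[-112.   62.  120.] [-0.74  0.69 -0.76]
[-107.   70.  120.] [-0.51  0.73  0.01]
[-102.   77.  120.] [-0.56  0.7   0.01]
[-97.  84. 120.] [-0.61  0.66  0.01]
[-91.  91. 120.] [-0.65  0.61  0.01]
[-84.  97. 120.] [-0.69  0.57  0.02]
[-77. 102. 120.] [-0.73  0.52  0.02]
[-70. 107. 120.] [-0.76  0.46  0.02]
[-62. 112. 120.] [-0.79  0.41  0.02]
[-54. 116. 120.] [-0.82  0.35  0.02]
```

Emit:
servo_tool([
  [0,-0.7,0.7,-0.3,0],
  [0,-0.6,0.7,-0.2,0],
  [0,-0.6,0.7,-0.1,0],
  [0,-0.7,0.6,0,0],
  [0,-0.7,0.6,0,0],
])

```text
clock: 3.9
tcp_pos: [0.4969, 0.1729, 0.1161]
eef_rot: [[-0.975, 0.222, 0.02], [0.222, 0.975, -0.013], [-0.022, -0.008, -1.0]]
contact_force: [-0.2, -0.7, 0.1]
gripper_width: -0.0003
```

```bash
python3 -c "
from h import *
s,p=here();a=int(np.degrees(np.arctan2(p[1],p[0]))%360);print(np.hypot(*p[:2]),a)
plan(*[pol(128,b,120) for b in range(a-4,a-44,-4)])"
```

```text
128.26910842044276 133
now [-87.5  93.8 116.1] t 3.9 F [-0.2 -0.7  0.1] w -0.0002864005502495856
[-81.  99. 120.] [-0.74  0.52 -0.38]
[-73. 105. 120.] [-0.75  0.49  0.01]
[-66. 110. 120.] [-0.78  0.44  0.01]
[-58. 114. 120.] [-0.81  0.38  0.01]
[-50. 118. 120.] [-0.83  0.32  0.02]
[-42. 121. 120.] [-0.85  0.26  0.02]
[-33. 124. 120.] [-0.87  0.2   0.02]
[-24. 126. 120.] [-0.88  0.14  0.02]
[-16. 127. 120.] [-0.89  0.08  0.02]
[ -7. 128. 120.] [-0.89  0.02  0.02]
```

Emit:
servo_tool([
  [0,-0.7,0.5,-0.1,0],
  [0,-0.8,0.5,-0.1,0],
  [0,-0.8,0.4,0,0],
  [0,-0.8,0.4,0,0],
  [0,-0.8,0.3,0,0],
])

```text
clock: 4.32
tcp_pos: [0.5439, 0.1865, 0.1182]
eef_rot: [[-0.975, 0.222, 0.018], [0.222, 0.975, -0.013], [-0.021, -0.008, -1.0]]
contact_force: [-1.8, 0.2, 0.6]
gripper_width: -0.0001
```

Emit:
servo_tool([
  [0,-0.8,0.3,0,0],
  [0,-0.7,0.2,0,0],
  [0,-0.5,0.1,0,0],
  [0,-0.2,0,0,0],
  [0,0,0,0,0],
])

```text
clock: 4.73
tcp_pos: [0.5717, 0.1876, 0.1186]
eef_rot: [[-0.975, 0.223, 0.02], [0.223, 0.975, -0.012], [-0.022, -0.007, -1.0]]
contact_force: [-1.2, -0.8, 0.5]
gripper_width: -0.0001
```

```bash
python3 -c "
from h import *
import cv2
s,p=here();a=int(np.degrees(np.arctan2(p[1],p[0]))%360);print(np.hypot(*p[:2]),a)
plan(*[pol(128,b,120) for b in range(a-4,a-34,-4)])
i=grab_frame('top')[:,:,::-1];cv2.imwrite('pics/top2.png',cv2.resize(i[155:355,200:410],None,fx=3,fy=3,interpolation=cv2.INTER_CUBIC))"
```

```text
130.8325694823379 98
now [-20.1 129.3 118.6] t 4.7333 F [-1.2 -0.8  0.5] w -0.00012289709470670297
[ -9. 128. 120.] [-1.11 -0.23 -0.12]
[  0. 128. 120.] [-0.89 -0.03  0.02]
[  9. 128. 120.] [-0.89 -0.09  0.02]
[ 18. 127. 120.] [-0.88 -0.15  0.02]
[ 27. 125. 120.] [-0.87 -0.21  0.02]
[ 35. 123. 120.] [-0.85 -0.27  0.02]
[ 44. 120. 120.] [-0.83 -0.33  0.02]
[ 52. 117. 120.] [-0.8  -0.39  0.02]
```

View pics/top2.png

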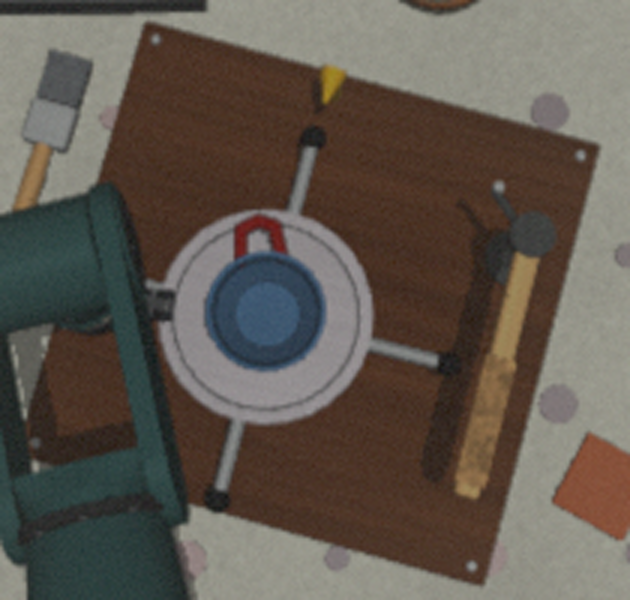

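The handle's end is now at crop (258,216), bowl centre at (267,311), and visible balls at (313,138), (449,363) and (217,499); the rest hasn't moved.

```bash
python3 -c "
from h import *
for n,q in dict(h=(258,216,.102),bowl=(267,311,.11),b1=(313,138,.062),b2=(449,363,.062),b3=(217,499,.062),tip=(326,105,.087)).items():
    s=RS.T@(crop(*q)[:2]-O)*1000;print(n,s,np.degrees(np.arctan2(s[1],s[0])))"
```

```text
h [75.50399752 26.67447668] 19.457582114881653
bowl [ 1.40289578 -2.71498694] -62.673568133269164
b1 [157.78755981   3.49490239] 1.268860616482941
b2 [   4.2908799  -158.87070002] -88.45289562318102
b3 [-157.21336828   -3.03968504] -178.8923370302501
tip [183.39758614  -0.95226122] -0.29749605649332284
```

Emit:
servo_tool([
  [0,-0.8,0.0,0,0],
  [0,-0.8,0.0,0,0],
  [0,-0.8,-0.1,0,0],
  [0,-0.7,-0.1,0,0],
  [0,-0.5,-0.1,0,0],
])

```text
clock: 5.2
tcp_pos: [0.6069, 0.1759, 0.1192]
eef_rot: [[-0.975, 0.222, 0.017], [0.222, 0.975, -0.012], [-0.019, -0.008, -1.0]]
contact_force: [-0.5, -0.8, -0.3]
gripper_width: 0.0001
```

Emit:
servo_tool([
  [0,-0.3,0,0,0],
  [0,0,0,0,0],
])

```text
clock: 5.37
tcp_pos: [0.6118, 0.1743, 0.1194]
eef_rot: [[-0.975, 0.224, 0.019], [0.223, 0.975, -0.012], [-0.021, -0.008, -1.0]]
contact_force: [-0.3, 0.6, -0.1]
gripper_width: -0.0005
```

```bash
python3 -c "
from h import *
plan(pol(129,79,120))"
```

```text
now [ 22.2 127.9 119.4] t 5.3667 F [-0.3  0.6 -0.1] w -0.0004941065619932848
[ 25. 127. 120.] [-0.23 -0.15 -0.06]
```

Emit:
servo_tool([
  [0,-0.3,-0.1,0,0],
  [0,0,0,0,0],
  [0,0,0,0,0],
])

```text
clock: 5.62
tcp_pos: [0.6152, 0.1724, 0.1195]
eef_rot: [[-0.974, 0.224, 0.019], [0.224, 0.975, -0.012], [-0.021, -0.007, -1.0]]
contact_force: [-0.3, 0.1, 0.9]
gripper_width: -0.0003
```

```bash
python3 -c "
from h import *
import cv2
plan(pol(129,79,120))
i=grab_frame('top')[:,:,::-1];cv2.imwrite('pics/top3.png',cv2.resize(i[155:355,200:410],None,fx=3,fy=3,interpolation=cv2.INTER_CUBIC))"
```

```text
now [ 26.  127.1 119.5] t 5.6167 F [-0.3  0.1  0.9] w -0.00029536785157588256
[ 25. 127. 120.] [ 0.14 -0.04 -0.05]
```

View pics/top3.png

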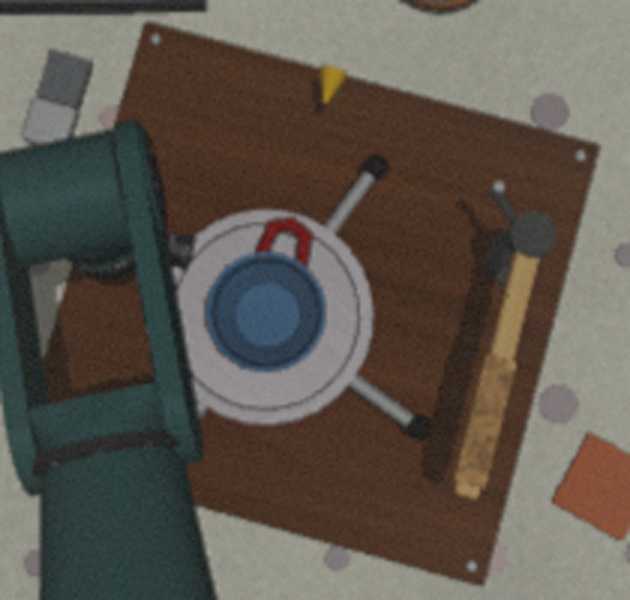

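Handle's end at about (290,218), balls at (375,167) and (417,427); bowl still centred at (267,311).

```bash
python3 -c "
from h import *
for n,q in dict(h=(290,218,.102),bowl=(267,311,.11),b1=(375,167,.062),b2=(417,427,.062)).items():
    s=RS.T@(crop(*q)[:2]-O)*1000;print(n,s,np.degrees(np.arctan2(s[1],s[0])))
# retreat: away from arm (station -x), then up, then to behind the rest
plan((6,127,119.5),(6,127,260),(-190,60,260),(-190,-240,260),(-60,-260,260),(-60,-260,222))"
```

```text
h [81.0770706   0.81356767] 0.5749150640438648
bowl [ 1.40289578 -2.71498694] -62.673568133269164
b1 [148.02016083 -54.15722605] -20.096428998787168
b2 [ -54.55556913 -147.26136636] -110.32803694922059
now [ 26.  127.1 119.6] t 5.6667 F [0.4 0.2 0.2] w -0.00019713231803398268
[  6. 127. 120.] [ 2.    0.12 -0.04]
[  6. 127. 260.] [ -0.3   -0.11 -14.05]
[-190.   60.  260.] [19.98 -5.43 -0.39]
[-190. -240.  260.] [  1.92 -29.94   0.18]
[ -60. -260.  260.] [-12.84  -2.83   0.3 ]
[ -60. -260.  222.] [0.08 0.03 3.8 ]
```

Emit:
servo_tool([
  [0,0.7,0.1,0,0],
  [0,0.7,0.1,0,0],
  [0,0.6,0.1,0,0],
  [0,0,0,-3,0],
  [0,0,0,-4,0],
])

```text
clock: 6.08
tcp_pos: [0.5866, 0.181, 0.1789]
eef_rot: [[-0.975, 0.223, -0.003], [0.223, 0.975, -0.016], [-0.0, -0.017, -1.0]]
contact_force: [0.9, -0.5, 0.1]
gripper_width: -0.0004
```

Emit:
servo_tool([
  [0,0,0,-4,0],
  [0,0,0,-4,0],
  [0,0,0,-3,0],
  [0,0,0,-1,0],
  [0,0,0,0,0],
])

```text
clock: 6.5
tcp_pos: [0.5832, 0.1857, 0.3119]
eef_rot: [[-0.976, 0.219, 0.006], [0.219, 0.976, -0.014], [-0.009, -0.012, -1.0]]
contact_force: [0.1, -0.5, -0.9]
gripper_width: -0.0002
```

```bash
python3 -c "
from h import *
plan((-40,-250,300),(-40,-250,221))"
```

```text
now [ -8.5 130.7 311.9] t 6.5 F [ 0.1 -0.5 -0.9] w -0.00016585102687750457
[ -40. -250.  300.] [  5.77 -37.75   1.59]
[ -40. -250.  221.] [0.07 0.09 7.9 ]
```

Emit:
servo_tool([
  [0,0.5,-3.5,0,0],
  [0,0.5,-3.5,0,0],
  [0,0.5,-3.5,0,0],
  [0,0.5,-3.5,0,0],
  [0,0.5,-3.5,0,0],
])

```text
clock: 6.92
tcp_pos: [0.5171, 0.0227, 0.302]
eef_rot: [[-0.979, 0.205, -0.005], [0.205, 0.979, -0.011], [0.003, -0.011, -1.0]]
contact_force: [0.6, -0.7, -0.1]
gripper_width: -0.0002
```

Emit:
servo_tool([
  [0,0.5,-3.5,0,0],
  [0,0.5,-3.5,0,0],
  [0,0.5,-3.5,0,0],
  [0,0.5,-3.5,0,0],
  [0,0.5,-3.5,0,0],
])

```text
clock: 7.33
tcp_pos: [0.4479, -0.148, 0.2887]
eef_rot: [[-0.979, 0.201, -0.027], [0.201, 0.98, -0.005], [0.025, -0.01, -1.0]]
contact_force: [0.3, -0.4, -0.1]
gripper_width: -0.0
```

```bash
python3 -c "
from h import *
plan((-40,-250,300),(-40,-250,221))"
```

```text
now [ -42.9 -227.8  288.7] t 7.3333 F [ 0.3 -0.4 -0.1] w -3.066653741775377e-05
[ -40. -250.  300.] [-0.06 -2.25 -1.11]
[ -40. -250.  221.] [-0.2   0.08  7.9 ]
```

Emit:
servo_tool([
  [0,-0.2,-2,0,0],
  [0,0,-0.8,0,0],
  [0,0,0,2.5,0],
  [0,0,0,2.5,0],
  [0,0,0,1.4,0],
])

```text
clock: 7.75
tcp_pos: [0.4366, -0.1814, 0.2153]
eef_rot: [[-0.977, 0.212, -0.035], [0.212, 0.977, -0.002], [0.034, -0.009, -0.999]]
contact_force: [0.7, 0.7, -0.2]
gripper_width: 0.0001
```

```bash
python3 -c "
from h import *
# bar angle phi (direction), contact 150 mm from hinge, finger centre 25 mm on the pushing side
def c(phi,z=222,off=26):
    f=np.radians(phi);u=np.array([np.cos(f),np.sin(f)]);n=np.array([-u[1],u[0]]);return (*(np.array([110,-190])+150*u+off*n),z)
plan(*[c(a) for a in range(180,84,-5)])"
```

```text
now [ -44.1 -262.9  215.3] t 7.75 F [ 0.7  0.7 -0.2] w 0.00010969970873129466
[ -40. -216.  222.] [-0.74  4.64 -0.74]
[ -42. -203.  222.] [ 0.07  1.33 -0.01]
[ -42. -190.  222.] [-0.05  1.33 -0.01]
[ -42. -176.  222.] [-0.16  1.32 -0.02]
[ -40. -163.  222.] [-0.28  1.3  -0.02]
[ -37. -150.  222.] [-0.39  1.27 -0.02]
[ -33. -138.  222.] [-0.5   1.23 -0.03]
[ -28. -125.  222.] [-0.6   1.18 -0.03]
[ -22. -113.  222.] [-0.7   1.13 -0.03]
[ -14. -102.  222.] [-0.8   1.06 -0.04]
[ -6. -92. 222.] [-0.89  0.99 -0.04]
[  3. -82. 222.] [-0.97  0.9  -0.04]
[ 12. -73. 222.] [-1.05  0.82 -0.04]
[ 23. -65. 222.] [-1.11  0.72 -0.04]
[ 34. -58. 222.] [-1.17  0.62 -0.05]
[ 46. -52. 222.] [-1.22  0.52 -0.05]
[ 58. -47. 222.] [-1.26  0.41 -0.05]
[ 71. -43. 222.] [-1.29  0.3  -0.05]
[ 84. -40. 222.] [-1.31  0.18 -0.05]
[ 97. -38. 222.] [-1.33  0.07 -0.05]
```

Emit:
servo_tool([
  [0,-0.1,1.2,-0.3,0],
  [0,-0.1,1.2,-0.2,0],
  [0,0,1.2,-0.1,0],
  [0,0,1.2,0,0],
  [0,0,1.2,0,0],
])

```text
clock: 8.17
tcp_pos: [0.448, -0.1176, 0.2076]
eef_rot: [[-0.976, 0.214, -0.051], [0.214, 0.977, 0.007], [0.052, -0.004, -0.999]]
contact_force: [2.3, -1.7, 6.2]
gripper_width: -0.0002
```

Emit:
servo_tool([
  [0,0,1.2,0,0],
  [0,-0.1,1.2,0,0],
  [0,-0.2,1.2,0,0],
  [0,-0.3,1.2,0,0],
  [0,-0.4,1.2,0,0],
])

```text
clock: 8.58
tcp_pos: [0.4735, -0.057, 0.2062]
eef_rot: [[-0.976, 0.212, -0.042], [0.212, 0.977, -0.0], [0.041, -0.009, -0.999]]
contact_force: [1.2, -3.9, 4.3]
gripper_width: 0.0001
```

```bash
cat >> h.py <<'E'
def c(phi,z=222,off=26):
    f=np.radians(phi);u=np.array([np.cos(f),np.sin(f)]);n=np.array([-u[1],u[0]]);return (*(np.array([110,-190])+150*u+off*n),z)
def nxt(step=5,k=8):
    s,p=here(); d=p[:2]-[110,-190]; r=np.hypot(*d); phi=np.degrees(np.arctan2(d[1],d[0])%(2*np.pi)-np.arcsin(26/r)); print("phi",phi,"r",r)
    plan(*[c(phi-step*j) for j in range(1,k+1)])
E
python3 -c "
from h import *
nxt()"
```

```text
phi 150.6943075796168 r 164.43869220364073
now [ -44.3 -133.2  206.2] t 8.5833 F [ 1.2 -3.9  4.3] w 6.0483224484551374e-05
[ -29. -127.  222.] [-1.55  0.49 -1.65]
[ -23. -115.  222.] [-0.69  1.13 -0.04]
[ -16. -104.  222.] [-0.79  1.07 -0.04]
[ -8. -93. 222.] [-0.88  1.   -0.04]
[  1. -83. 222.] [-0.96  0.92 -0.05]
[ 11. -74. 222.] [-1.04  0.83 -0.05]
[ 22. -66. 222.] [-1.1   0.74 -0.05]
[ 33. -59. 222.] [-1.16  0.64 -0.05]
```

Emit:
servo_tool([
  [0,0.2,-0.2,-0.8,0],
  [0,0,0,-0.8,0],
  [0,0,0,-0.4,0],
  [0,0,0,0,0],
])

```text
clock: 8.92
tcp_pos: [0.47, -0.0544, 0.2231]
eef_rot: [[-0.977, 0.205, -0.05], [0.205, 0.979, 0.003], [0.05, -0.007, -0.999]]
contact_force: [0.7, -0.4, -0.6]
gripper_width: -0.0002
```

```bash
python3 -c "
from h import *
import cv2
nxt()
cv2.imwrite('pics/s4.png',cv2.resize(grab_frame('side')[120:320,220:480,::-1],None,fx=3,fy=3,interpolation=cv2.INTER_CUBIC))"
```

```text
phi 150.94075325646048 r 168.8029729213497
now [ -48.4 -131.7  223.1] t 8.9167 F [ 0.7 -0.4 -0.6] w -0.00019027159132363537
[ -29. -128.  222.] [-1.99  0.26  0.01]
[ -23. -116.  222.] [-0.69  1.13 -0.04]
[ -16. -104.  222.] [-0.79  1.07 -0.05]
[ -8. -94. 222.] [-0.88  0.99 -0.05]
[  1. -84. 222.] [-0.96  0.91 -0.05]
[ 11. -75. 222.] [-1.04  0.83 -0.06]
[ 21. -66. 222.] [-1.11  0.73 -0.06]
[ 32. -59. 222.] [-1.17  0.63 -0.06]
```

View pics/s4.png

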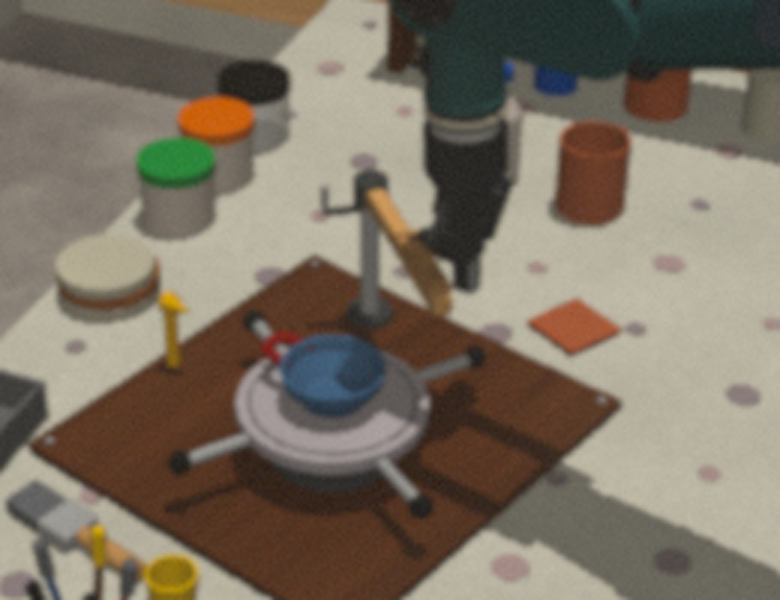

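The side view shows the bar partly swung, with the finger behind it and the spread linkage (430,245) touching it; that explains the upward force. I'll raise a little more and carry on.

Emit:
servo_tool([
  [0,0,0,-0.9,0],
  [0,-0.7,0.4,-0.3,0],
  [0,-0.7,0.7,-0.1,0],
  [0,-0.8,0.9,-0.1,0],
  [0,-0.8,0.9,-0.1,0],
])

```text
clock: 9.38
tcp_pos: [0.5057, -0.033, 0.2358]
eef_rot: [[-0.976, 0.211, -0.056], [0.211, 0.977, 0.003], [0.056, -0.008, -0.998]]
contact_force: [-1.8, -0.7, -0.8]
gripper_width: -0.0
```

```bash
python3 -c "
from h import *
nxt()"
```

```text
phi 136.18605733983355 r 157.77776980852732
now [ -20.3 -101.   235.8] t 9.3833 F [-1.8 -0.7 -0.8] w -1.4021690680837557e-05
[ -8. -94. 222.] [-1.32  0.6   1.31]
[  0. -84. 222.] [-0.95  0.92 -0.06]
[ 10. -75. 222.] [-1.03  0.84 -0.06]
[ 20. -67. 222.] [-1.1   0.74 -0.07]
[ 32. -60. 222.] [-1.16  0.65 -0.07]
[ 43. -53. 222.] [-1.21  0.54 -0.07]
[ 55. -48. 222.] [-1.25  0.43 -0.07]
[ 68. -44. 222.] [-1.29  0.32 -0.07]
```

Emit:
servo_tool([
  [0,-0.9,0.9,0.2,0],
  [0,-1.0,0.9,0.1,0],
  [0,-1.0,0.8,0,0],
  [0,-1.0,0.7,0,0],
  [0,-1.1,0.6,0,0],
])

```text
clock: 9.8
tcp_pos: [0.5688, -0.0008, 0.2289]
eef_rot: [[-0.976, 0.209, -0.058], [0.209, 0.978, 0.001], [0.057, -0.011, -0.998]]
contact_force: [-1.2, -1.2, 1.2]
gripper_width: 0.0001
```

```bash
python3 -c "
from h import *
nxt()"
```

```text
phi 110.40070689777605 r 158.94608870941892
now [ 31.  -52.1 228.9] t 9.8 F [-1.2 -1.2  1.2] w 7.79428604469123e-05
[ 45. -52. 222.] [-1.44 -0.12  0.61]
[ 57. -47. 222.] [-1.26  0.41 -0.08]
[ 70. -43. 222.] [-1.29  0.3  -0.08]
[ 83. -40. 222.] [-1.31  0.19 -0.08]
[ 96. -38. 222.] [-1.32  0.07 -0.08]
[109. -38. 222.] [-1.33 -0.04 -0.08]
[123. -38. 222.] [-1.32 -0.16 -0.07]
[136. -40. 222.] [-1.3  -0.27 -0.07]
```

Emit:
servo_tool([
  [0,-1.1,0.3,-0.3,0],
  [0,-1.1,0.3,-0.1,0],
  [0,-1.0,0.2,0,0],
  [0,-0.8,0.2,0,0],
  [0,-0.5,0,0,0],
])

```text
clock: 10.22
tcp_pos: [0.6219, 0.0058, 0.2262]
eef_rot: [[-0.977, 0.204, -0.063], [0.204, 0.979, 0.002], [0.063, -0.011, -0.998]]
contact_force: [-0.8, -0.3, 0.4]
gripper_width: -0.0
```

```bash
python3 -c "
from h import *
nxt(5,2)"
```

```text
phi 91.45748557501273 r 162.2081241625179
now [ 79.9 -30.6 226.2] t 10.2167 F [-0.8 -0.3  0.4] w -2.3745347376977505e-05
[ 93. -39. 222.] [-1.29 -0.91  0.35]
[107. -38. 222.] [-1.33 -0.02 -0.08]
```

Emit:
servo_tool([
  [0,-0.6,0,-0.3,0],
  [0,-0.5,0,0,0],
  [0,-0.4,0,0,0],
  [0,0,0,0,0],
])

```text
clock: 10.55
tcp_pos: [0.6361, 0.0049, 0.2267]
eef_rot: [[-0.976, 0.202, -0.078], [0.203, 0.979, 0.004], [0.077, -0.012, -0.997]]
contact_force: [-1.6, -0.8, -0.0]
gripper_width: -0.0003
```

```bash
python3 -c "
from h import *
nxt(5,1)"
```

```text
phi 86.53184555542022 r 163.40740826665825
now [ 93.8 -27.4 226.7] t 10.55 F [-1.6 -0.8 -0. ] w -0.0002519657283144118
[106. -38. 222.] [-1.2  -1.14  0.39]
```

Probably close; press gently on until the force rises.

Emit:
servo_tool([
  [0,-0.5,0,0,0],
  [0,-0.4,0,0,0],
  [0,0,0,0,0],
])

```text
clock: 10.8
tcp_pos: [0.6371, 0.0049, 0.2269]
eef_rot: [[-0.974, 0.201, -0.105], [0.202, 0.979, 0.007], [0.104, -0.014, -0.994]]
contact_force: [0.4, -0.4, 0.4]
gripper_width: 0.0001
```

```bash
python3 -c "
from h import *
nxt(5,1)
import cv2
i=grab_frame('top')[:,:,::-1];cv2.imwrite('pics/top5.png',cv2.resize(i[155:355,200:410],None,fx=3,fy=3,interpolation=cv2.INTER_CUBIC))"
```

```text
phi 86.17771492746009 r 163.56197966781528
now [ 94.8 -27.1 226.9] t 10.8 F [ 0.4 -0.4  0.4] w 7.017790294701074e-05
[107. -38. 222.] [-1.2  -1.16  0.38]
```

View pics/top5.png

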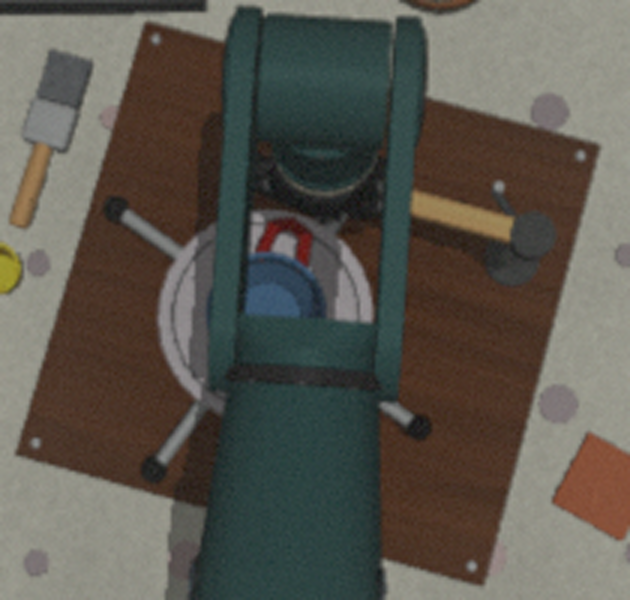

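```bash
python3 -c "
from h import *
s=robot.read_state();print(s['qpos'].round(1))
a=RS.T@(crop(413,205,.18)[:2]-O)*1000;h=RS.T@(crop(533,234,.18)[:2]-O)*1000;h2=np.array([110,-190]);b=RS.T@(crop(508,229,.18)[:2]-O)*1000
for k in(h,h2,b):
  d=a-k;print(a,k,np.degrees(np.arctan2(d[1],d[0])))"
```

```text
[ -4.6  20.9  68.4  -0.1  96.7 -83. ]
[106.9885894  -93.75482633] [ 110.38864792 -189.69046828] 92.02977221722193
[106.9885894  -93.75482633] [ 110 -190] 91.79214020477546
[106.9885894  -93.75482633] [ 108.89154564 -169.94909568] 91.43066796607955
```

Emit:
servo_tool([
  [0,-0.6,0,0,0],
  [0,-0.6,0,0,0],
])

```text
clock: 11.02
tcp_pos: [0.6398, 0.0045, 0.2267]
eef_rot: [[-0.971, 0.2, -0.134], [0.201, 0.98, 0.011], [0.133, -0.016, -0.991]]
contact_force: [-21.1, 2.9, 10.2]
gripper_width: -0.0001
```

```bash
python3 -c "
from h import *
nxt(5,1);print(robot.read_state()['wrist_torque'])"
```

```text
phi 85.24373164312391 r 163.7185496647052
now [ 97.5 -26.8 226.7] t 11.0167 F [-21.1   2.9  10.2] w -7.934915379431835e-05
[110. -38. 222.] [-1.18 -1.2   0.33]
[ 0.43571997  3.4530872  -0.09072054]
```

21 N against the bar, so it's hard on its stop. Back off and rise.

Emit:
servo_tool([
  [0,0.4,0,0,0],
  [0,1,0,0,0],
  [0,1.5,0,0,0],
  [0,0.5,0,-1,0],
  [0,0,0,-3,0],
])

```text
clock: 11.43
tcp_pos: [0.6101, 0.0114, 0.2644]
eef_rot: [[-0.969, 0.201, -0.144], [0.201, 0.98, 0.013], [0.144, -0.016, -0.989]]
contact_force: [-0.1, -1.0, -1.2]
gripper_width: 0.0002
```

Emit:
servo_tool([
  [0,0,0,-4,0],
  [0,0,0,-4,0],
  [0,2.5,0,-3,0],
  [0,4,0,0,0],
  [0,4,0,0,0],
])

```text
clock: 11.85
tcp_pos: [0.5311, 0.0292, 0.3961]
eef_rot: [[-0.97, 0.204, -0.128], [0.204, 0.979, 0.012], [0.128, -0.014, -0.992]]
contact_force: [-0.6, 0.7, -0.3]
gripper_width: -0.0002
```

Emit:
servo_tool([
  [0,4,0,0,0],
  [0,4,0,0,0],
  [0,4,0,0,0],
  [0,2,0,0,0],
  [0,0,0,0,0],
])

```text
clock: 12.27
tcp_pos: [0.3878, 0.0595, 0.4255]
eef_rot: [[-0.974, 0.204, -0.099], [0.204, 0.979, 0.013], [0.1, -0.008, -0.995]]
contact_force: [0.0, 0.4, 0.5]
gripper_width: 0.0001
```

```bash
python3 -c "
from h import *
plan()
import cv2
i=grab_frame('top')[:,:,::-1];cv2.imwrite('pics/top6.png',cv2.resize(i[155:355,200:410],None,fx=3,fy=3,interpolation=cv2.INTER_CUBIC))"
```

```text
now [-159.7  -46.   425.5] t 12.2667 F [0.  0.4 0.5] w 0.00011080763740730455
```

View pics/top6.png

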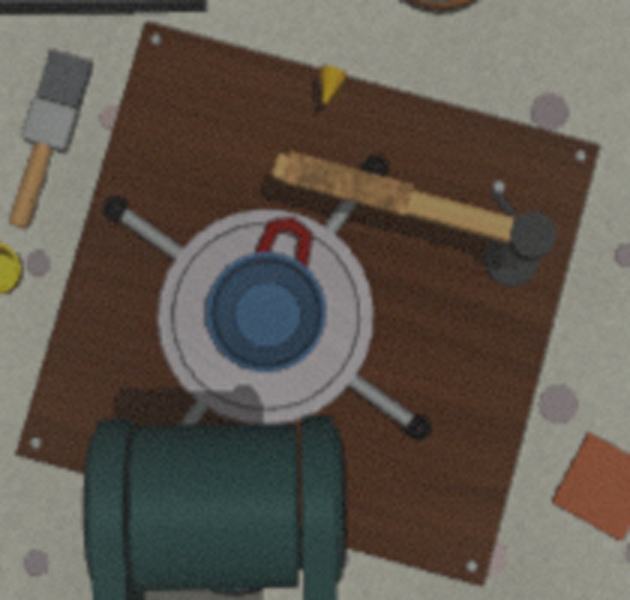

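Bar end is now at about (281,166), the handle's end still at (290,218), and the balls at (115,208), (375,166) and (417,427). One numeric check before handing in.

```bash
python3 -c "
from h import *
g=lambda *q:RS.T@(crop(*q)[:2]-O)*1000
d=g(281,166,.18)-[110,-190];print('rest rad',np.radians(190)-np.arctan2(d[1],d[0]))
print('handle',g(290,218,.102),'bowl',g(267,311,.11))
for q in[(115,208),(375,166),(417,427)]: s=g(*q,.062);print(np.degrees(np.arctan2(s[1],s[0])))
job.job_done()"
```

```text
rest rad 1.7386412159940805
handle [81.0770706   0.81356767] bowl [ 1.40289578 -2.71498694]
70.02517984849996
-19.914140678133798
-110.32803694922059
the job is handed in; nothing more can be done
```

The handle now points at the yellow pointer and the hand rest is against its stop. I handed the job in at about 12 s of the 72 s allowed; it reported no verdict.

I turned the wheel about 110° clockwise by pushing one arm with the closed fingertips, then swung the rest round until the push force rose to about 21 N. The arm was lifted clear before handing in.

**Last checks, from the top camera:**
- **Handle:** its end is 0.8 mm off the pointer line by direct measurement (limit 11.5 mm). Working from the wheel arms gives about −2° (−3 mm), so the two disagree slightly, but both are well inside the limit.
- **Hand rest:** it reads 1.739 rad, against a minimum of 1.665 and a stop at 1.745.
- **Bowl:** it appears about 3 mm off centre, against a limit of 15 mm. Part of that may be measurement error.
- **Wheel:** the handle and arms were in the same place in the pictures before and after the rest was pushed.
- **Other things on the table:** none were approached. The final pictures show the brush, colour pot and tile where they were.

**Problems on the way:** early in the rest push, the gripper's linkage, not the fingertips, touched the bar, with an upward force of about 6 N. I raised the tool and finished with the fingertips. The tool also tilted about 8° while pressing against the stop, with no visible effect on the result.

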